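# Load a tube rack through the anti-return flap of a rack reader

### The arm

A 6-joint arm with a two-finger parallel gripper is mounted at the origin on a cart in front of the work surface, level with it; the furniture and walls round the work are solid. World frame = base frame: x ahead of the robot, y to its left, z up, the work surface at z = 0. Lengths are in m, angles in degrees, forces in N, time in s.
With the tool pointing down it reaches from about 0.3 to 0.75 m from the base axis. Payload 8.5 kg.
Tool frame: the origin (TCP) lies at the very end of the fingers, on their centre line; the grasp point (between the pads) lies 19 mm behind it; z points along the fingers, y is the line along which they close (so a half turn about z gives the same grasp; the last joint's range is limited). The gripper opens to 85 mm and grips with 20 to 120 N. Pads are 22 mm wide; open, the fingers measure 114 mm over their backs; the gripper's body (76 mm by 85 mm) begins 54 mm behind the grasp point. The pads swing forward as they close: fully open they stand 13 mm farther back than shut.
Start: joints at [-89.628, 21.807, 74.336, -0, 83.858, -12.336], TCP at [0.121, -0.537, 0.231] pointing down, gripper open.
Joint ranges: [-178.18, 178.18], [-50.72, 133.34], [12.68, 142.11], [-81.47, 261.47], [9.98, 163.14], [-165.26, 165.26]. Speed limits (degrees/s): [136.94, 136.94, 180, 180, 180, 180].

### API

Orientations are given as a 3x3 rotation matrix whose columns are the frame's x, y, z axes.
In Python, from rig import observe, cams, ticket gives the robot as it stands.
- The arm moves only by the tool move_arm, never from a script. Its arguments are lists of equal length, an entry for each row: "jaw": the finger opening in cm, from 0 to 8.54; "dp": the shift along the tool's x, y, z in cm, a list of three; "turn": the turn, a rotation vector about the tool's x, y, z in rad, a list of three. In form: {"jaw": [jaw, ...], "dp": [[tx, ty, tz], ...], "turn": [[wx, wy, wz], ...]}. A call has 1 to 12 rows; each row shifts and turns the commanded pose from where the row before left it, along the tool's axes as they then stand; what a row does not reach is not made up. A row lasts 1/12 s, in which the tool goes at most 41.7 mm and 7.16 degrees, less where a joint would pass 70% of its speed; a pose out of reach is approached as far as the arm can. A call is refused whole if a number of a shift passes 4.17 or a number of a turn 0.125, either way. A call with a gripper value outside its range is refused whole. The fingers move at their own pace and stop on an object; "force" is the grip in N (left out, the last holds). Time passes only in rows, so rows that do not move let the fingers close. It gives the time, the measured TCP pose, the force, the opening and the grip force at its end, in the units of the state.
- observe(): the state, without advancing time (a new reading comes with each control period).
- cams.get_image(name): name is "scene" or "top" or "wrist"; returns (picture, depth): 384x512x3 uint8, red, green, blue; 384x512 float32, m along the optical axis (not along the pixel's ray), 0 where there is no reading.
- cams.calibration(name): a dict with "vertical_fov" (degrees; the focal length in pixels is half the picture's height over the tangent of half this angle, whatever the lens; pixels are square), "cx", "cy" (the principal point, pixels), "view" (4x4, takes a point from world to camera coordinates); the wrist camera has in their place "tool_from_camera" (4x4, takes a point from camera to tool coordinates, whose origin is the TCP and whose axes are the flange's). Camera axes: x right, y up, looking along -z (the intrinsics and any distortion apply to the point x, -y, -z); pixel columns grow to the right and rows downward; lengths in m; the calibration is good to about 2 mm. A picture is of the moment at which its call begins: read the wrist's pose just before it. calibration takes no time and is no camera call.
- ticket.close_job(): hands the job in; it is judged then, once.
Trained networks look in the newest picture that a camera, given by its name, has taken for a name from the list of things; names that differ only in an ending like _2 or _b are one class to them, and where a whole thing is asked for, a point or a joint stands for the part that bears it (a point fixed in the world has none). Each returns a list of dicts, best first, with "p" (0 to 1); they miss things now and then, are a little off and sometimes report something else, mostly with a low value. They report only what shows in the picture. A call takes as long as a camera call.
- cams.spot_in(camera, query): "box" ([centre column, centre row, width, height] as shares, 0 to 1, of the picture: columns of its width, rows of its height, round what is visible of it).
- cams.outline_of(camera, query): "mask" (384x512 bool, what is visible of it) and "box" ([centre column, centre row, width, height] as shares, 0 to 1, of the picture: columns of its width, rows of its height, round what is visible of it).
- cams.mark_of(camera, query): "location" ([column, row] as shares, 0 to 1, of the picture: columns of its width, rows of its height: a listed point, or the origin of a listed thing).
The state is a dict: "time_s": time; "q": joint angles; "qvel": joint speeds; "joint_efforts": joint torques, N m; "position": TCP position; "tool_rot": TCP orientation; "ft_force": force on the tool from outside, world axes, zero at the start; "wrist_torque": the same for the moment, N m; "grip_width": finger opening in m; "gripper_force": force on a finger pad.
Only numpy, scipy, OpenCV 4.12 (cv2) and the standard library are available. Lean on these libraries where they do the work, as an engineer would, in place of code of your own. Each camera call takes 0.05 s, during which the arm holds its last target. There are 200 camera calls.

### The job

Load the tube rack into the rack reader: set it upright in the guide lane and push it in past the sprung flap until it is fully home against the rubber bumper, which is out of sight under the hood - feel for the bumper and press on it only gently, and do not drag against the flap. Leave the rack standing home with the flap sprung shut behind it, and leave the other things on the bench alone.

Things in the scene. Friction and masses are not known exactly. Their poses are not given: they have to be found in the camera images.
- rack_center (a point): Centre, 23 mm up, of the loose tube rack: orange, 150 mm long (own y), 62 wide (own x), 46 high with its tubes, 0.3 kg, ends alike. Bottom plate 0-3 mm and top plate 30-33 mm up, both 62 x 150, sides open between. Take it across the 62 mm by the top plate's edges, fingertips 24 mm or more above its underside so that they clear the lane's rails.
- rack_end (a point): Middle of the rack's -y end, 75 mm from its centre, 20 mm above its underside. Either end can be pushed: an upright finger low at the middle of the end bears on the edges of both plates.
- reader_lane: White rack reader with its guide lane, fixed to the bench. Origin on the bench under the middle of the hood's mouth; +x is the way the rack goes in, z up. Aluminium floor plate 4 mm thick, 104 mm wide, from x = -0.296 on; the rack stands on it lengthwise along x. Hood from x = 0: 58 mm high (54 inside); its taller head, 108 mm, starts at x = 0.046.
- lane_entry (a point): Point on top of the lane floor, mid-lane, 212 mm before the hood's mouth; axes as the reader lane's. A rack with its centre over it stands just short of the flap. Rails on both sides, tops 22 mm above the floor, leave 66 mm between them from 22 mm past this point on; before that they flare to 82 mm at their outer ends, 10 mm before this point.
- hood_mouth (a point): Lane floor, mid-lane, at the hood's mouth. Under the hood, out of sight, an end stop with a rubber bumper is clamped in a different place each time: a rack home against it has its rear end 30 to 80 mm outside this mouth. Only feeling for it tells where.
- flap (a joint): Sprung one-way flap, a steel leaf 50 mm long, top 26 mm above the bench, on an upright pin in a gap of the +y rail. 0 = shut: it leans half across the lane, 65 deg from its axis, tip pointing inward. It opens only in the way of travel (rad, grows to 0.8 as a rack passes); a stop bars the other way. Pushing a rack past it takes 3 to 6 N, with 1 to 4 N rack friction on top.
- flap_tip (a point): Free edge of the flap, 16 mm above the bench. It drops in behind the rack once the rack's rear end is within 84 mm of the hood's mouth, then rests on whatever stands in the lane there, such as a finger: easing back a few mm and lifting straight up is harmless, drawing back some centimetres catches on the flap and strains it (25 N at most).
- bumper (a joint): How far the rubber bumper of the hidden end stop is pressed in, m; 0 = free. It yields 1 mm per 4 N, well damped; over 4.5 mm (about 18 N) is pressing too hard. It pushes the rack back a millimetre or two when let go: a finger lifted away while it still presses drags the rack end up and off the bumper, so ease back a few mm first.
- rack_pin (a joint): How far the thin rack-present pin in the hidden end stop is pressed in, m: 0 = no rack, 0.008 = the rack just touches the bumper. Its spring (0.3 N) is far too weak to move the rack.
- beaker: Bystander: clear beaker, 57 mm wide, 62 mm high, origin under its centre.
- timer: Bystander: small white bench timer, 66 x 62 x 18 mm, lying flat.
- tip_box_1: Bystander: pipette tip box with a clear lid, 68 x 120 x 62 mm, left of the rack's place.
- tip_box_2: Bystander: pipette tip box, 68 x 120 x 62 mm, on the robot's side of the reader.
- bottle_stain: Bystander: screw-capped bottle, 56 mm wide, 106 mm high, beyond the lane.
- marker_1: Bystander: marker pen 132 mm long, 12 mm thick, lying near the bench's front edge.
- pipette_big: Bystander: large white pipette lying on the bench, 181 mm long, 55 mm high, right of the reader.

How it is judged:
By the outcome, as a careful person would: the job done as asked, in the order asked, and still so for the second after the job is handed in, with the robot touching nothing.
It also fails if it takes over 61 s, if anything falls off the work surface, if the arm or the gripper's body presses on something with over 40 N, if the wrist force passes 120 N, or if a joint passes its speed limit or range.

## Working session

There is one attempt and no reset: what is moved stays moved. The work goes in short steps, Python scripts to look and compute and a tool call to move; the robot and the scene stay as the last step left them, time stands still between calls to the robot, and variables do not carry over. Pictures are saved under pics/ and viewed, at most 13 in all, crops included, and the job is handed in when it is done.

Besides the shell and the picture viewer there is one more tool, called after "Request:" as name(argument=value, ...) on one line, values as JSON. move_arm: Moves the arm, as the interface text tells. Its arguments: {"type":"object","properties":{"jaw":{"type":"array","items":{"type":"number"}},"dp":{"type":"array","items":{"type":"array","items":{"type":"number"}}},"turn":{"type":"array","items":{"type":"array","items":{"type":"number"}}},"force":{"type":"number"}},"required":["jaw","dp","turn"]}

```bash
mkdir -p pics; cat > h.py <<'E'
import numpy as np, cv2
from rig import observe, cams, ticket
def K(c):
    f=192/np.tan(np.radians(c["vertical_fov"])/2); return f,c["cx"],c["cy"]
def toworld(name,depth,uv,st=None):
    c=cams.calibration(name); f,cx,cy=K(c); uv=np.atleast_2d(uv)
    d=np.array([depth[int(v),int(u)] for u,v in uv])
    p=np.c_[(uv[:,0]-cx)/f*d,-(uv[:,1]-cy)/f*d,-d,np.ones(len(d))]
    if "view" in c: M=np.linalg.inv(c["view"])
    else:
        T=np.eye(4);T[:3,:3]=st["tool_rot"];T[:3,3]=st["position"];M=T@c["tool_from_camera"]
    return (p@M.T)[:,:3]
def save(n,im): cv2.imwrite(n,im[...,::-1])
E
python3 - <<'E'
from h import *
for n in("scene","top","wrist"):
    c=cams.calibration(n); print({k:np.round(v,3).tolist() if not isinstance(v,str) else v for k,v in c.items()})
st=observe(); print(st["position"],np.round(st["tool_rot"],3).tolist(),st["time_s"])
im={}
for n in("scene","top"):
    im[n],d=cams.get_image(n); 
    if n=="top":
        save("pics/top.png",im[n])
        for q in("rack_center","rack_end","reader_lane","lane_entry","hood_mouth","flap_tip"):
            r=cams.mark_of(n,q)[:2]
            for x in r:
                uv=np.array(x["location"])*[512,384]; print(q,round(x["p"],2),uv.round(1),toworld(n,d,uv).round(3))
    else: save("pics/scene.png",im[n])
E
```

```text
{'vertical_fov': 48.867, 'cx': 254.486, 'cy': 190.601, 'view': [[-0.99, 0.139, -0.008, 0.55], [-0.113, -0.771, 0.626, 0.031], [0.081, 0.621, 0.78, -1.574], [0.0, 0.0, 0.0, 1.0]]}
{'vertical_fov': 53.608, 'cx': 257.196, 'cy': 192.013, 'view': [[0.021, -1.0, 0.0, -0.013], [0.995, 0.021, 0.1, -0.535], [-0.1, -0.002, 0.995, -1.766], [0.0, 0.0, 0.0, 1.0]]}
{'vertical_fov': 69.737, 'cx': 254.862, 'cy': 193.655, 'tool_from_camera': [[0.002, 0.95, 0.311, 0.08], [1.0, -0.001, -0.002, 0.001], [-0.001, 0.311, -0.95, -0.143], [0.0, 0.0, 0.0, 1.0]]}
[ 0.12099596 -0.53623284  0.23073035] [[0.976, 0.22, 0.0], [0.22, -0.976, 0.001], [0.0, -0.001, -1.0]] 0.0
rack_center 0.68 [372.4 212. ] [[ 0.453 -0.547  0.019]]
rack_center 0.61 [197.2 214.9] [[0.423 0.28  0.009]]
rack_end 0.86 [215.3 214.4] [[ 0.427  0.196 -0.004]]
reader_lane 0.77 [327.5 181. ] [[ 0.59  -0.327  0.063]]
lane_entry 0.97 [289.8 205.8] [[ 0.475 -0.158  0.004]]
hood_mouth 0.71 [326.4 182. ] [[ 0.593 -0.333  0.002]]
```

View pics/top.png

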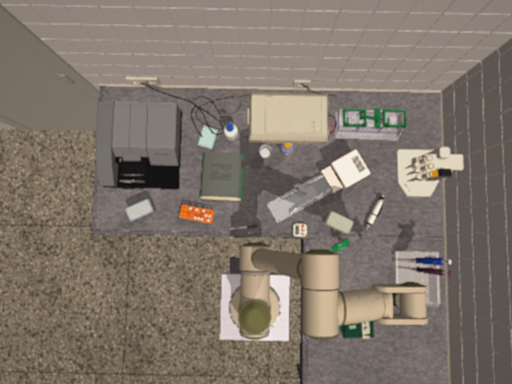

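View pics/scene.png

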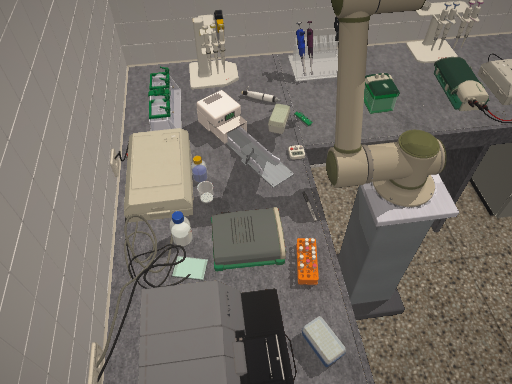

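The top view shows the rack at about pixel (197,214), world (0.42, 0.28). The lane runs from (275,210) to the mouth at (326,182), heading about -56°, and the lane_entry to hood_mouth distance measures 211 mm against 212 given. I'll go over the lane first for a close look.

Request:
move_arm(jaw=[8.5, 8.5, 8.5, 8.5, 8.5, 8.5, 8.5, 8.5, 8.5, 8.5, 8.5, 8.5], dp=[[3.2, -2.1, -0.7], [3.2, -2.1, -0.7], [3.2, -2.1, -0.7], [3.2, -2.1, -0.7], [3.2, -2.1, -0.7], [3.2, -2.1, -0.7], [3.2, -2.1, -0.7], [3.2, -2.1, -0.7], [3.2, -2.1, -0.7], [3.2, -2.1, -0.7], [3.2, -2.1, -0.7], [3.2, -2.1, -0.7]], turn=[[0, 0, 0], [0, 0, 0], [0, 0, 0], [0, 0, 0], [0, 0, 0], [0, 0, 0], [0, 0, 0], [0, 0, 0], [0, 0, 0], [0, 0, 0], [0, 0, 0], [0, 0, 0]])

```text
time_s: 1.4
position: [0.4411, -0.2045, 0.3159]
tool_rot: [[0.975, 0.22, 0.0], [0.22, -0.975, -0.0], [0.0, 0.0, -1.0]]
ft_force: [0.3, -1.1, 0.2]
grip_width: 0.0852
gripper_force: 0.0
```

Request:
move_arm(jaw=[8.5, 8.5, 8.5, 8.5, 8.5, 8.5, 8.5, 8.5, 8.5, 8.5, 8.5, 8.5], dp=[[0, 0, 0], [0, 0, 0], [0, 0, 0], [0, 0, 0], [0, 0, 0], [0, 0, 0], [0, 0, 0], [0, 0, 0], [0, 0, 0], [0, 0, 0], [0, 0, 0], [0, 0, 0]], turn=[[0, 0, -0.12], [0, 0, -0.12], [0, 0, -0.12], [0, 0, -0.12], [0, 0, -0.12], [0, 0, -0.12], [0, 0, -0.12], [0, 0, -0.12], [0, 0, -0.12], [0, 0, -0.12], [0, 0, -0.12], [0, 0, -0.02]])

```text
time_s: 2.4
position: [0.4401, -0.2062, 0.3153]
tool_rot: [[0.004, 1.0, 0.0], [1.0, -0.004, 0.0], [0.0, 0.0, -1.0]]
ft_force: [-1.0, 0.2, 0.1]
grip_width: 0.0848
gripper_force: 0.0
```

```bash
python3 - <<'E'
from h import *
st=observe(); print(st["time_s"],st["position"],np.round(st["tool_rot"],3).tolist(),np.round(st["q"],1))
im,d=cams.get_image("wrist"); save("pics/w1.png",im)
for q in("lane_entry","hood_mouth","flap_tip","reader_lane"):
    for x in cams.mark_of("wrist",q)[:2]:
        uv=np.array(x["location"])*[512,384]; print(q,round(x["p"],2),uv.round(1),toworld("wrist",d,uv.clip(0,[511,383]),st).round(4))
im,d=cams.get_image("top")
for x in cams.outline_of("top","rack_center")[:2]:
    m=x["mask"]; v,u=np.nonzero(m); P=toworld("top",d,np.c_[u,v]); 
    P=P[P[:,2]>0.015]; (c,s,a)=cv2.minAreaRect(P[:,:2].astype(np.float32)*1000); print(x["p"],c,s,a,P[:,2].max())
E
```

```text
2.4 [ 0.44011269 -0.20616103  0.3153433 ] [[0.004, 1.0, 0.0], [1.0, -0.004, 0.0], [0.0, 0.0, -1.0]] [-39.1  12.4  74.2   0.   93.4 -38.8]
lane_entry 0.96 [280.1 115.6] [[ 0.4809 -0.1456  0.0056]]
hood_mouth 0.68 [338.7 220.6] [[ 0.5906 -0.3271  0.005 ]]
flap_tip 0.62 [310.8 168.4] [[ 0.5322 -0.2285  0.0174]]
flap_tip 0.46 [231.  252.2] [[ 0.4016 -0.3566  0.0633]]
reader_lane 0.82 [335.6 220.2] [[ 0.5852 -0.3266  0.0042]]
reader_lane 0.62 [208.6 151.3] [[ 0.3665 -0.2     0.0172]]
```

View pics/w1.png

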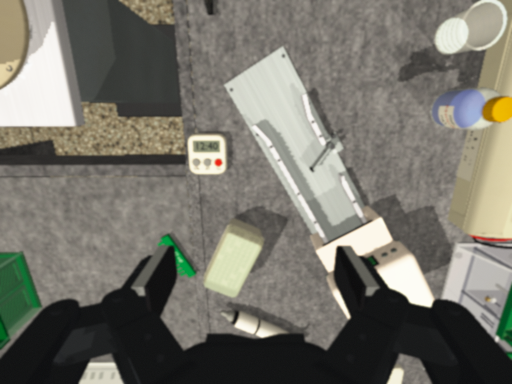

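The wrist view shows the lane plate corners at (225,86) and (283,48), the flap at about (325,152) and the mouth front at about (340,237). Next I go to the rack.

Request:
move_arm(jaw=[8.5, 8.5, 8.5, 8.5, 8.5, 8.5, 8.5, 8.5, 8.5, 8.5, 8.5, 8.5], dp=[[4.0, -0.1, 0.5], [4.0, -0.1, 0.5], [4.0, -0.1, 0.5], [4.0, -0.1, 0.5], [4.0, -0.1, 0.5], [4.0, -0.1, 0.5], [4.0, -0.1, 0.5], [4.0, -0.1, 0.5], [4.0, -0.1, 0.5], [4.0, -0.1, 0.5], [4.0, -0.1, 0.5], [3.5, -0.1, 0.5]], turn=[[0, 0, 0], [0, 0, 0], [0, 0, 0], [0, 0, 0], [0, 0, 0], [0, 0, 0], [0, 0, 0], [0, 0, 0], [0, 0, 0], [0, 0, 0], [0, 0, 0], [0, 0, 0]])

```text
time_s: 3.75
position: [0.4318, 0.2714, 0.2551]
tool_rot: [[0.009, 1.0, 0.0], [1.0, -0.009, 0.0], [0.0, 0.0, -1.0]]
ft_force: [0.5, 0.4, -0.7]
grip_width: 0.085
gripper_force: 0.0
```

```bash
python3 - <<'E'
from h import *
# lane from w1
c=cams.calibration("wrist"); f,cx,cy=K(c)
T=np.eye(4);T[:3,:3]=[[.004,1,0],[1,-.004,0],[0,0,-1]];T[:3,3]=[0.44011,-0.20616,0.31534];M=T@c["tool_from_camera"]
def pl(u,v,z):
    r=M[:3,:3]@[(u-cx)/f,-(v-cy)/f,-1]; o=M[:3,3]; return (o+r*(z-o[2])/r[2]).round(4)
for n,u,v,z in(("cornerL",225,86,.004),("cornerR",283,48,.004),("hoodL",320,250,.058),("hoodR",383,220,.058),("Ledge",300,215,.004)): print(n,pl(u,v,z))
st=observe(); print(st["time_s"],st["position"],np.round(st["tool_rot"],3).tolist(),np.round(st["q"],1))
im,d=cams.get_image("wrist"); save("pics/w2.png",im)
for q in("rack_center","rack_end"):
    for x in cams.mark_of("wrist",q)[:2]:
        uv=np.array(x["location"])*[512,384]; print(q,round(x["p"],2),uv.round(1),toworld("wrist",d,uv.clip(0,[511,383]),st).round(4))
for x in cams.outline_of("wrist","rack_center")[:1]:
    v,u=np.nonzero(x["mask"]); P=toworld("wrist",d,np.c_[u,v],st); print(x["p"],np.percentile(P[:,2],[1,25,50,75,99]))
    P=P[(P[:,2]>0.027)&(P[:,2]<.05)]; print(cv2.minAreaRect(P[:,:2].astype(np.float32)*1000))
big=cv2.resize(cv2.imread("pics/w1.png")[30:270,200:420],None,fx=2.5,fy=2.5,interpolation=cv2.INTER_CUBIC); cv2.imwrite("pics/w1c.png",big)
E
```

```text
cornerL [ 0.395  -0.1016  0.004 ]
cornerR [ 0.4828 -0.0493  0.004 ]
hoodL [ 0.5473 -0.356   0.058 ]
hoodR [ 0.643  -0.3028  0.058 ]
Ledge [ 0.5209 -0.3164  0.004 ]
3.75 [0.43183736 0.27136826 0.25514582] [[0.009, 1.0, 0.0], [1.0, -0.009, 0.0], [0.0, 0.0, -1.0]] [18.8 16.8 78.   0.  85.2 19.4]
rack_center 0.64 [250.9 157.9] [[0.4268 0.2758 0.0045]]
rack_center 0.62 [421.  372.5] [[ 0.7291 -0.113   0.0273]]
rack_end 0.78 [246.3 205.8] [[0.4204 0.2181 0.0471]]
0.97 [0.00200486 0.03269383 0.03361864 0.03465099 0.04729378]
((427.2936096191406, 280.87615966796875), (150.1232147216797, 61.89638900756836), 80.57877349853516)
```

View pics/w2.png

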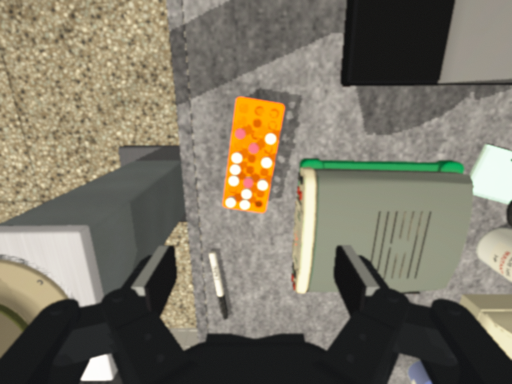

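View pics/w1c.png

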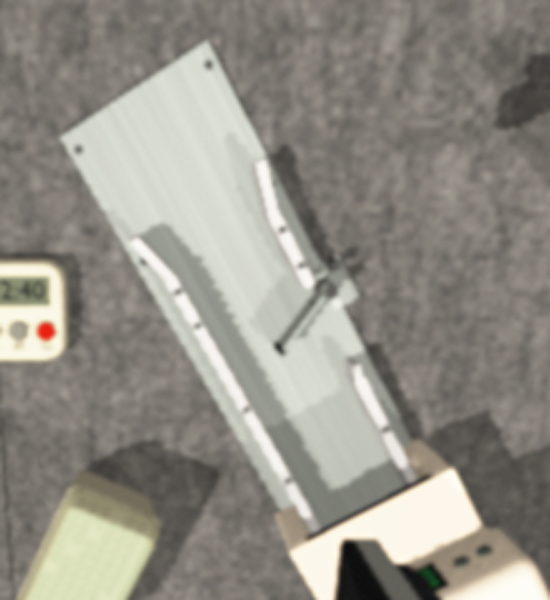

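The rack fits 150.1 x 61.9 mm, as it must, with centre (0.427, 0.281) and its axis at 80.6°. In the second picture the grey device beside it starts at about pixel (297,160), close to where a finger would go. I'll check that clearance.

```bash
python3 - <<'E'
from h import *
st=observe(); im,d=cams.get_image("wrist")
v,u=np.mgrid[90:300:2,255:420:2]; uv=np.c_[u.ravel(),v.ravel()]; P=toworld("wrist",d,uv,st)
P=P[(P[:,0]>.468)&(P[:,2]>.012)]
for lo in np.arange(.16,.36,.02):
    q=P[(P[:,1]>lo)&(P[:,1]<lo+.02)]
    if len(q)>2: print(lo.round(2),len(q),q[:,0].min().round(3),q[:,2].max().round(3))
E
```

```text
0.16 411 0.488 0.076
0.18 447 0.49 0.075
0.2 470 0.489 0.075
0.22 504 0.491 0.07
0.24 550 0.474 0.288
0.26 873 0.474 0.313
0.28 92 0.474 0.317
0.34 3 0.469 0.034
```

Request:
move_arm(jaw=[7.4, 7.4, 7.4, 7.4, 7.4, 7.4, 7.4, 7.4, 7.4], dp=[[2.9, -0.1, 0], [0, 0, 0], [0, 0, 3.6], [0, 0, 3.6], [0, 0, 3.6], [0, 0, 3.6], [0, 0, 3.6], [0, 0, 0], [0, 0, 0]], turn=[[0, 0, 0.08], [0, 0, 0.075], [0, 0, 0], [0, 0, 0], [0, 0, 0], [0, 0, 0], [0, 0, 0], [0, 0, 0], [0, 0, 0]])

```text
time_s: 4.75
position: [0.4319, 0.2967, 0.0754]
tool_rot: [[0.165, 0.986, -0.002], [0.986, -0.165, -0.001], [-0.001, -0.002, -1.0]]
ft_force: [0.3, -0.2, -0.1]
grip_width: 0.0737
gripper_force: 0.0
```

```bash
python3 - <<'E'
from h import *
st=observe(); im,d=cams.get_image("wrist"); save("pics/w3.png",im); print(st["position"],st["tool_rot"].round(3).tolist() if hasattr(st["tool_rot"],"round") else st["tool_rot"])
for x in cams.outline_of("wrist","rack_center")[:1]:
    v,u=np.nonzero(x["mask"]); P=toworld("wrist",d,np.c_[u,v],st); print(x["p"],np.percentile(P[:,2],[1,25,50,75,99]))
    P=P[(P[:,2]>0.027)&(P[:,2]<.05)]; print(cv2.minAreaRect(P[:,:2].astype(np.float32)*1000))
E
```

```text
[0.43193615 0.29671197 0.07543756] [[0.165, 0.986, -0.002], [0.986, -0.165, -0.001], [-0.001, -0.002, -1.0]]
0.69 [0.00262434 0.03295859 0.03373779 0.03473702 0.04714505]
((427.53173828125, 281.26263427734375), (149.69456481933594, 61.72365951538086), 80.49893951416016)
```

View pics/w3.png

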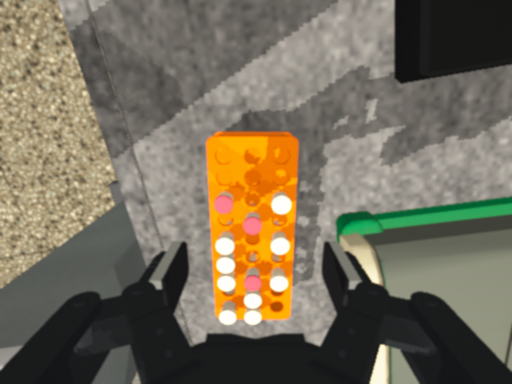

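The rack lies square between the fingers (edges at columns 213–297), and the right finger clears the green box.

Request:
move_arm(jaw=[7.4, 7.4, 7.4, 7.4, 7.4, 5.5, 5.5, 5.5, 5.5, 5.5, 5.5, 5.5], dp=[[0, -0.18, 0], [0, 0, 2.0], [0, 0, 2.0], [0, 0, 1.3], [0, 0, 0], [0, 0, 0], [0, 0, 0], [0, 0, 0], [0, 0, 0], [0, 0, 0], [0, 0, 0], [0, 0, 0]], turn=[[0, 0, 0], [0, 0, 0], [0, 0, 0], [0, 0, 0], [0, 0, 0], [0, 0, 0], [0, 0, 0], [0, 0, 0], [0, 0, 0], [0, 0, 0], [0, 0, 0], [0, 0, 0]], force=40)

```text
time_s: 5.85
position: [0.4305, 0.2985, 0.0242]
tool_rot: [[0.163, 0.987, 0.002], [0.987, -0.163, 0.001], [0.001, 0.002, -1.0]]
ft_force: [-1.8, -0.8, 8.1]
grip_width: 0.0601
gripper_force: 43.6
```

Request:
move_arm(jaw=[5.5, 5.5, 5.5, 5.5, 5.5, 5.5], dp=[[0, 0, -1], [0, 0, -2], [0, 0, -3.5], [0, 0, -3.5], [0, 0, -3.5], [0, 0, 0]], turn=[[0, 0, 0], [0, 0, 0], [0, 0, 0], [0, 0, 0], [0, 0, 0], [0, 0, 0]])

```text
time_s: 6.35
position: [0.4323, 0.2993, 0.1649]
tool_rot: [[0.163, 0.987, 0.012], [0.987, -0.163, 0.005], [0.007, 0.011, -1.0]]
ft_force: [2.1, 0.9, -1.4]
grip_width: 0.0599
gripper_force: 44.8
```

Request:
move_arm(jaw=[5.5, 5.5, 5.5, 5.5, 5.5, 5.5, 5.5, 5.5, 5.5, 5.5, 5.5, 5.5], dp=[[-2, 0.1, -0.6], [-3, 0.1, -0.6], [-4, 0.1, -0.6], [-4, 0.1, -0.6], [-4, 0.1, -0.6], [-4, 0.1, -0.6], [-4, 0.1, -0.6], [-4, 0.1, -0.6], [-4, 0.1, -0.6], [-4, 0.1, -0.6], [-4, 0.1, -0.6], [-3.5, 0.1, -0.6]], turn=[[0, 0, 0], [0, 0, 0], [0, 0, 0], [0, 0, 0], [0, 0, 0], [0, 0, 0], [0, 0, 0], [0, 0, 0], [0, 0, 0], [0, 0, 0], [0, 0, 0], [0, 0, 0]])

```text
time_s: 7.35
position: [0.368, -0.1448, 0.23]
tool_rot: [[0.164, 0.986, 0.001], [0.986, -0.164, -0.001], [-0.0, 0.001, -1.0]]
ft_force: [1.4, 0.0, -3.4]
grip_width: 0.0601
gripper_force: 44.8
```

Request:
move_arm(jaw=[5.5, 5.5, 5.5, 5.5, 5.5, 5.5, 5.5, 5.5, 5.5], dp=[[-1.8, 0, 0], [0, 0, 0], [0, 0, 0], [0, 0, 0], [0, 0, 0], [0, 0, 0], [0, 0, 0], [0, 0, 0], [0, 0, 0]], turn=[[0, 0, 0], [0, 0, -0.1], [0, 0, -0.12], [0, 0, -0.12], [0, 0, -0.12], [0, 0, -0.12], [0, 0, -0.118], [0, 0, 0], [0, 0, 0]])

```text
time_s: 8.1
position: [0.3659, -0.1604, 0.2295]
tool_rot: [[-0.506, 0.863, 0.0], [0.863, 0.506, 0.0], [0.0, 0.0, -1.0]]
ft_force: [-0.4, -1.0, -2.2]
grip_width: 0.0599
gripper_force: 44.8
```

```bash
python3 - <<'E'
from h import *
st=observe(); im,d=cams.get_image("wrist"); save("pics/w4.png",im); np.save("w4d.npy",d); R=np.array(st["tool_rot"]);p=np.array(st["position"]); np.savez("w4.npz",R=R,p=p)
print(st["time_s"],p,R.round(3).tolist())
for q in("lane_entry","hood_mouth","flap_tip"):
    for x in cams.mark_of("wrist",q)[:1]:
        uv=np.array(x["location"])*[512,384]; print(q,round(x["p"],2),uv.round(1),toworld("wrist",d,uv.clip(0,[511,383]),st).round(4))
for x in cams.outline_of("wrist","rack_center")[:1]:
    v,u=np.nonzero(x["mask"]); P=toworld("wrist",d,np.c_[u,v],st); Q=(P-p)@R; print(x["p"],np.percentile(Q[:,2],[1,25,50,75,99]))
    z=np.median(Q[:,2]);Q=Q[abs(Q[:,2]-z)<.004]; print("rack in tool",cv2.minAreaRect(Q[:,:2].astype(np.float32)*1000))
    A=np.c_[Q[:,:2],np.ones(len(Q))]; print("tilt",np.linalg.lstsq(A,Q[:,2],rcond=None)[0])
v,u=np.mgrid[0:384,0:512]; P=toworld("wrist",d,np.c_[u.ravel(),v.ravel()],st)
M=np.array([.5896,-.3304]);t=np.radians(-59.4);e=np.array([np.cos(t),np.sin(t)]);n=np.array([-e[1],e[0]])
L=np.c_[(P[:,:2]-M)@e,(P[:,:2]-M)@n,P[:,2]]
for lo in np.arange(-.24,0,.02):
    for s in(-1,1):
        q=L[(L[:,0]>lo)&(L[:,0]<lo+.02)&(L[:,2]>.022)&(L[:,2]<.03)&(abs(L[:,1])<.055)&(L[:,1]*s>.02)]
        if len(q)>5: print(lo.round(2),s,len(q),np.percentile(q[:,1],[5,50,95]).round(4))
E
```

```text
8.1 [ 0.36593165 -0.16035864  0.22946605] [[-0.506, 0.863, 0.0], [0.863, 0.506, 0.0], [0.0, 0.0, -1.0]]
lane_entry 0.7 [329.3 196.5] [[ 0.4798 -0.1465  0.0049]]
hood_mouth 0.72 [318.6 318.8] [[ 0.5873 -0.3294  0.0063]]
0.83 [-0.02261609 -0.01044149 -0.00952289 -0.00859664  0.02141843]
rack in tool ((-0.16040802001953125, -0.0717620849609375), (61.73436737060547, 115.31954956054688), 89.98118591308594)
tilt [-0.00895764  0.00061438 -0.00942969]
-0.24 1 27 [0.0403 0.0424 0.0454]
-0.22 1 88 [0.0359 0.0393 0.0434]
-0.2 1 82 [0.0333 0.0359 0.0393]
-0.18 1 83 [0.0332 0.0357 0.0394]
-0.16 1 65 [0.0333 0.0357 0.04  ]
-0.14 1 74 [0.0225 0.0341 0.0461]
```

View pics/w4.png

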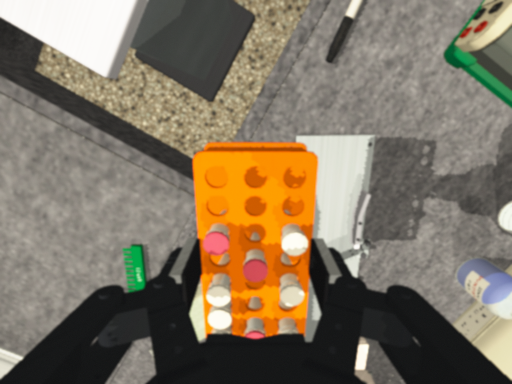

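The +y rail's inner face measures 33.3 mm off mid-lane (33 is what it must be), so the lane frame is confirmed. In the picture the rack is held straight, centred on column 255. Now I move over the lane's outer end and lower.

Request:
move_arm(jaw=[5.5, 5.5, 5.5, 5.5, 5.5, 5.5, 5.5, 5.5, 5.5, 5.5, 5.5, 5.5], dp=[[1, 3.5, 0], [1, 3.6, 0], [0.8, 3.5, 0], [0, 0, 3], [0, 0, 3.2], [0, 0, 3.2], [0, 0, 3.2], [0, 0, 3.2], [0, 0, 2.6], [0, 0, 1], [0, 0, 0], [0, 0, 0]], turn=[[0, 0, 0], [0, 0, 0], [0, 0, 0], [0, 0, 0], [0, 0, 0], [0, 0, 0], [0, 0, 0], [0, 0, 0], [0, 0, 0], [0, 0, 0], [0, 0, 0], [0, 0, 0]])

```text
time_s: 9.35
position: [0.4434, -0.0826, 0.0353]
tool_rot: [[-0.508, 0.861, -0.0], [0.861, 0.508, 0.0], [0.0, -0.0, -1.0]]
ft_force: [-0.2, -0.7, -2.6]
grip_width: 0.06
gripper_force: 45.1
```

```bash
python3 - <<'E'
from h import *
st=observe(); p=np.array(st["position"]);R=np.array(st["tool_rot"])
M=np.array([.5896,-.3304]);t=np.radians(-59.4);e=np.array([np.cos(t),np.sin(t)]);n=np.array([-e[1],e[0]])
c=(p-.016*R[:,0])[:2]-M; print(p,"rack lane",c@e,c@n,"yaw",np.degrees(np.arctan2(R[1,0],R[0,0])))
im,d=cams.get_image("scene"); save("pics/s2.png",cv2.resize(im[90:230,180:340],None,fx=4.5,fy=4.2,interpolation=cv2.INTER_CUBIC))
E
```

```text
[ 0.4433742  -0.08262297  0.03534797] rack lane -0.27170709709070134 0.0002543644283973517 yaw 120.55806176817912
```

View pics/s2.png

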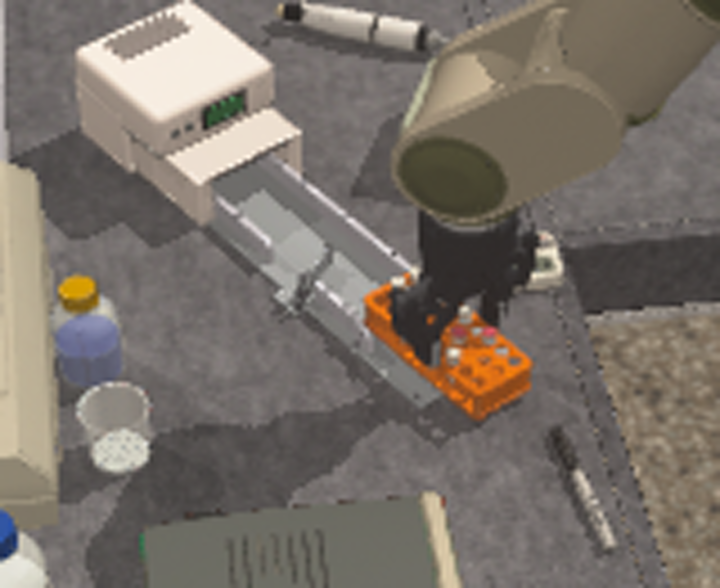

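Request:
move_arm(jaw=[5.5, 5.5, 5.5, 5.5], dp=[[0, 0, 0.3], [0, 0, 0.3], [0, 0, 0.2], [0, 0, 0]], turn=[[0, 0, 0], [0, 0, 0], [0, 0, 0], [0, 0, 0]])

```text
time_s: 9.73
position: [0.4435, -0.0826, 0.0282]
tool_rot: [[-0.509, 0.861, 0.001], [0.861, 0.509, -0.001], [-0.001, 0.001, -1.0]]
ft_force: [-1.8, 0.6, 6.3]
grip_width: 0.0601
gripper_force: 45.9
```

Request:
move_arm(jaw=[7.4, 7.4, 7.4, 7.4, 7.4, 7.4, 7.4, 7.4, 7.4], dp=[[0, 0, 0], [0, 0, 0], [0, 0, 0], [0, 0, 0], [0, 0, 0], [0, 0, -1], [0, 0, -2.5], [0, 0, -2.5], [0, 0, -2]], turn=[[0, 0, 0], [0, 0, 0], [0, 0, 0], [0, 0, 0], [0, 0, 0], [0, 0, 0], [0, 0, 0], [0, 0, 0], [0, 0, 0]])

```text
time_s: 10.48
position: [0.4432, -0.0826, 0.1088]
tool_rot: [[-0.509, 0.861, 0.001], [0.861, 0.509, -0.0], [-0.0, 0.0, -1.0]]
ft_force: [-0.1, 0.8, 0.0]
grip_width: 0.074
gripper_force: 0.0
```

Request:
move_arm(jaw=[4, 2, 0, 0, 0, 0, 0, 0, 0, 0, 0], dp=[[2.5, 0, 0], [3.5, 0, 0], [2.5, 0, 0], [0, 0, 0], [0, 0, 0], [0, 0, 3], [0, 0, 3], [0, 0, 2.5], [0, 0, 1.3], [0, 0, 0.5], [0, 0, 0]], turn=[[0, 0, 0], [0, 0, 0], [0, 0, 0], [0, 0, 0], [0, 0, 0], [0, 0, 0], [0, 0, 0], [0, 0, 0], [0, 0, 0], [0, 0, 0], [0, 0, 0]])

```text
time_s: 11.4
position: [0.4001, -0.0099, 0.0035]
tool_rot: [[-0.508, 0.861, -0.002], [0.861, 0.508, 0.0], [0.001, -0.001, -1.0]]
ft_force: [-0.3, 0.6, -0.1]
grip_width: -0.0001
gripper_force: 0.0
```

```bash
cat >> h.py <<'E'
def lane():
    st=observe(); p=np.array(st["position"]);R=np.array(st["tool_rot"]);F=np.array(st["ft_force"])
    M=np.array([.5896,-.3304]);t=np.radians(-59.4);e=np.array([np.cos(t),np.sin(t)]);n=np.array([-e[1],e[0]])
    c=p[:2]-M; print(st["time_s"],"tcp lane x %.4f y %.4f z %.4f"%(c@e,c@n,p[2]),"F e %.1f n %.1f z %.1f"%(F[:2]@e,F[:2]@n,F[2]),"yaw %.2f"%np.degrees(np.arctan2(R[1,0],R[0,0])),st["grip_width"],np.round(st["q"]))
    return st
E
python3 - <<'E'
from h import *
st=lane()
im,d=cams.get_image("wrist"); save("pics/w5.png",im)
for x in cams.outline_of("wrist","rack_center")[:1]:
    v,u=np.nonzero(x["mask"]); P=toworld("wrist",d,np.c_[u,v],st); P=P[(P[:,2]>.033)&(P[:,2]<.042)]
    print(x["p"],cv2.minAreaRect(P[:,:2].astype(np.float32)*1000))
    Q=(P-st["position"])@np.array(st["tool_rot"]); print("rack in tool: x max",np.percentile(Q[:,0],[1,99]),"y",np.percentile(Q[:,1],[1,99]))
E
```

```text
11.4 tcp lane x -0.3723 y 0.0001 z 0.0035 F e -0.6 n 0.0 z -0.1 yaw 120.55 -0.00013688006045858538 [-18.  28. 115.  -0.  37. -49.]
0.58 ((415.16436767578125, -35.409637451171875), (5.5281901359558105, 6.527876853942871), 31.472620010375977)
rack in tool: x max [-0.0327928  -0.02657594] y [-0.0027762  0.0027224]
```

View pics/w5.png

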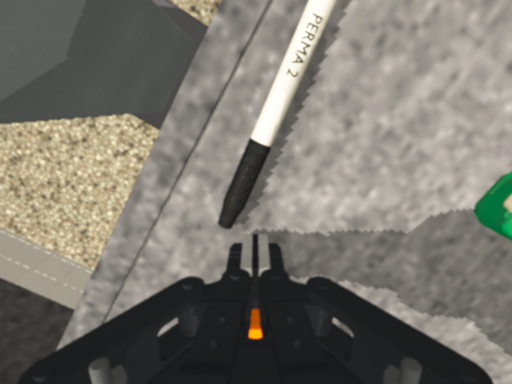

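The fingers are shut behind the rack, mid-lane, with the marker clear behind them. I raise 2 mm and begin pushing.

Request:
move_arm(jaw=[0, 0, 0, 0, 0, 0, 0, 0, 0, 0, 0, 0], dp=[[0, 0, -0.22], [-0.5, 0, 0], [-0.5, 0, 0], [-0.5, 0, 0], [-0.5, 0, 0], [-0.5, 0, 0], [-0.5, 0, 0], [-0.5, 0, 0], [-0.5, 0, 0], [-0.5, 0, 0], [-0.5, 0, 0], [-0.5, 0, 0]], turn=[[0, 0, 0], [0, 0, 0], [0, 0, 0], [0, 0, 0], [0, 0, 0], [0, 0, 0], [0, 0, 0], [0, 0, 0], [0, 0, 0], [0, 0, 0], [0, 0, 0], [0, 0, 0]])

```text
time_s: 12.5
position: [0.4281, -0.0571, 0.0065]
tool_rot: [[-0.509, 0.861, -0.0], [0.861, 0.509, 0.0], [0.0, -0.0, -1.0]]
ft_force: [-1.4, 2.7, 1.3]
grip_width: -0.0002
gripper_force: 1.4
```

```bash
python3 - <<'E'
from h import *
st=lane()
E
```

```text
12.5 tcp lane x -0.3175 y 0.0001 z 0.0065 F e -3.0 n 0.2 z 1.3 yaw 120.59 -0.00020079203888864928 [-23.  30. 110.   0.  41. -54.]
```

Request:
move_arm(jaw=[0, 0, 0, 0, 0, 0, 0, 0, 0, 0, 0, 0], dp=[[-0.6, 0, 0.06], [-0.6, 0, 0], [-0.6, 0, 0], [-0.6, 0, 0], [-0.6, 0, 0], [-0.6, 0, 0], [-0.6, 0, 0], [-0.6, 0, 0], [-0.6, 0, 0], [-0.6, 0, 0], [-0.6, 0, 0], [-0.6, 0, 0]], turn=[[0, 0, 0], [0, 0, 0], [0, 0, 0], [0, 0, 0], [0, 0, 0], [0, 0, 0], [0, 0, 0], [0, 0, 0], [0, 0, 0], [0, 0, 0], [0, 0, 0], [0, 0, 0]])

```text
time_s: 13.5
position: [0.4636, -0.1182, 0.0057]
tool_rot: [[-0.509, 0.861, -0.003], [0.861, 0.509, 0.002], [0.003, -0.001, -1.0]]
ft_force: [-2.9, 5.5, 2.0]
grip_width: 0.0004
gripper_force: 2.9
```

```bash
python3 - <<'E'
from h import *
st=lane()
im,d=cams.get_image("scene"); save("pics/s3.png",cv2.resize(im[90:230,180:340],None,fx=4.5,fy=4.2,interpolation=cv2.INTER_CUBIC))
E
```

```text
13.5 tcp lane x -0.2468 y -0.0004 z 0.0057 F e -6.2 n 0.3 z 2.0 yaw 120.60 0.00039955560137092366 [-29.  32. 102.   0.  45. -59.]
```

View pics/s3.png

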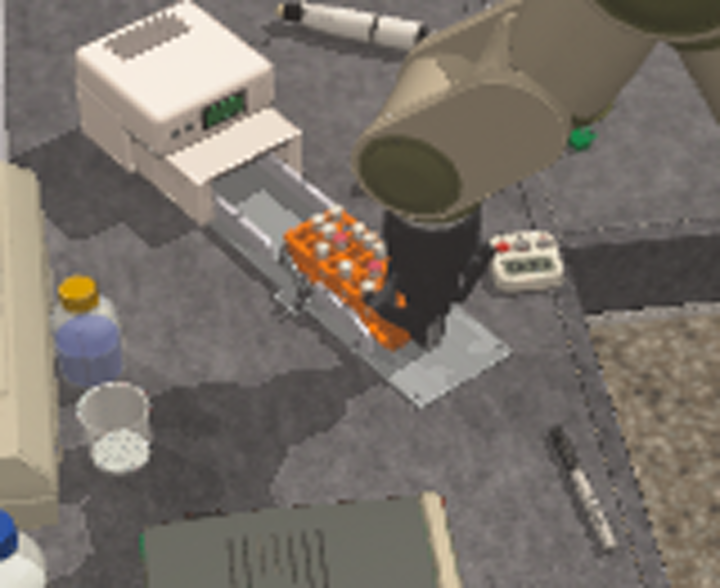

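The rack sits straight between the rails and is starting to open the flap at about 6 N, so I keep going.

Request:
move_arm(jaw=[0, 0, 0, 0, 0, 0, 0, 0, 0, 0, 0, 0], dp=[[-0.5, 0, 0], [-0.6, 0, 0], [-0.6, 0, 0], [-0.6, 0, 0], [-0.6, 0, 0], [-0.6, 0, 0], [-0.6, 0, 0], [-0.6, 0, 0], [-0.6, 0, 0], [-0.6, 0, 0], [-0.6, 0, 0], [-0.6, 0, 0]], turn=[[0, 0, 0], [0, 0, 0], [0, 0, 0], [0, 0, 0], [0, 0, 0], [0, 0, 0], [0, 0, 0], [0, 0, 0], [0, 0, 0], [0, 0, 0], [0, 0, 0], [0, 0, 0]])

```text
time_s: 14.55
position: [0.5001, -0.1797, 0.0057]
tool_rot: [[-0.509, 0.861, -0.002], [0.861, 0.509, 0.001], [0.002, -0.001, -1.0]]
ft_force: [-3.9, 2.9, 2.1]
grip_width: -0.0003
gripper_force: 2.6
```

```bash
python3 - <<'E'
from h import *
st=lane()
E
```

```text
14.55 tcp lane x -0.1752 y -0.0003 z 0.0057 F e -4.4 n -1.9 z 2.1 yaw 120.60 -0.0003062070066003677 [-33.  36.  94.  -0.  51. -63.]
```

Request:
move_arm(jaw=[0, 0, 0, 0, 0, 0, 0, 0, 0, 0, 0, 0], dp=[[-0.6, 0, 0], [-0.6, 0, 0], [-0.6, 0, 0], [-0.6, 0, 0], [-0.6, 0, 0], [-0.6, 0, 0], [-0.6, 0, 0], [-0.6, 0, 0], [-0.6, 0, 0], [-0.4, 0, 0], [-0.3, 0, 0], [0, 0, 0]], turn=[[0, 0, 0], [0, 0, 0], [0, 0, 0], [0, 0, 0], [0, 0, 0], [0, 0, 0], [0, 0, 0], [0, 0, 0], [0, 0, 0], [0, 0, 0], [0, 0, 0], [0, 0, 0]])

```text
time_s: 15.55
position: [0.5321, -0.233, 0.0058]
tool_rot: [[-0.509, 0.861, 0.001], [0.861, 0.509, -0.001], [-0.001, 0.0, -1.0]]
ft_force: [0.4, 0.2, -0.3]
grip_width: 0.0002
gripper_force: 0.1
```

```bash
python3 - <<'E'
from h import *
st=lane()
im,d=cams.get_image("top"); save("pics/t2.png",cv2.resize(im[150:250,255:375],None,fx=6,fy=6,interpolation=cv2.INTER_CUBIC))
E
```

```text
15.55 tcp lane x -0.1131 y 0.0001 z 0.0058 F e -0.0 n 0.4 z -0.3 yaw 120.58 0.0002080188542872612 [-35.  39.  86.  -0.  55. -66.]
```

Request:
move_arm(jaw=[0, 0, 0, 0, 0, 0, 0, 0], dp=[[-0.2, 0, 0], [-0.2, 0, 0], [-0.2, 0, 0], [-0.2, 0, 0], [-0.2, 0, 0], [-0.2, 0, 0], [-0.2, 0, 0], [-0.2, 0, 0]], turn=[[0, 0, 0], [0, 0, 0], [0, 0, 0], [0, 0, 0], [0, 0, 0], [0, 0, 0], [0, 0, 0], [0, 0, 0]])

```text
time_s: 16.27
position: [0.5398, -0.2456, 0.0059]
tool_rot: [[-0.509, 0.861, -0.0], [0.861, 0.509, 0.001], [0.001, 0.0, -1.0]]
ft_force: [-2.8, 4.5, 1.7]
grip_width: 0.0001
gripper_force: 2.8
```

```bash
python3 - <<'E'
from h import *
lane()
E
```

```text
16.2667 tcp lane x -0.0983 y 0.0003 z 0.0059 F e -5.3 n -0.1 z 1.7 yaw 120.61 0.00012277207430758154 [-36.  40.  83.   0.  57. -67.]
```

Request:
move_arm(jaw=[0, 0, 0, 0, 0, 0], dp=[[-0.06, 0, 0], [-0.06, 0, 0], [-0.06, 0, 0], [-0.06, 0, 0], [-0.06, 0, 0], [-0.06, 0, 0]], turn=[[0, 0, 0], [0, 0, 0], [0, 0, 0], [0, 0, 0], [0, 0, 0], [0, 0, 0]])

```text
time_s: 16.77
position: [0.5416, -0.2488, 0.0059]
tool_rot: [[-0.509, 0.861, -0.0], [0.861, 0.509, 0.001], [0.001, 0.0, -1.0]]
ft_force: [-2.7, 5.1, 1.8]
grip_width: 0.0004
gripper_force: 2.9
```

Request:
move_arm(jaw=[0, 0, 0, 0, 0, 0], dp=[[-0.06, 0, 0], [-0.06, 0, 0], [-0.06, 0, 0], [-0.06, 0, 0], [-0.06, 0, 0], [-0.06, 0, 0]], turn=[[0, 0, 0], [0, 0, 0], [0, 0, 0], [0, 0, 0], [0, 0, 0], [0, 0, 0]])

```text
time_s: 17.27
position: [0.5437, -0.2521, 0.006]
tool_rot: [[-0.509, 0.861, 0.0], [0.861, 0.509, 0.0], [-0.0, 0.0, -1.0]]
ft_force: [-1.2, 2.6, -0.0]
grip_width: 0.0002
gripper_force: 1.1
```

Request:
move_arm(jaw=[0, 0, 0, 0, 0, 0], dp=[[-0.06, 0, 0], [-0.06, 0, 0], [-0.06, 0, 0], [-0.06, 0, 0], [-0.06, 0, 0], [-0.06, 0, 0]], turn=[[0, 0, 0], [0, 0, 0], [0, 0, 0], [0, 0, 0], [0, 0, 0], [0, 0, 0]])

```text
time_s: 17.77
position: [0.5455, -0.2553, 0.0059]
tool_rot: [[-0.509, 0.861, 0.0], [0.861, 0.509, 0.0], [0.0, 0.0, -1.0]]
ft_force: [0.2, 4.5, 0.8]
grip_width: -0.0001
gripper_force: 1.9
```

Request:
move_arm(jaw=[0, 0, 0, 0, 0, 0], dp=[[-0.06, 0, 0], [-0.06, 0, 0], [-0.06, 0, 0], [-0.06, 0, 0], [-0.06, 0, 0], [-0.06, 0, 0]], turn=[[0, 0, 0], [0, 0, 0], [0, 0, 0], [0, 0, 0], [0, 0, 0], [0, 0, 0]])

```text
time_s: 18.27
position: [0.5467, -0.2574, 0.0059]
tool_rot: [[-0.509, 0.861, -0.002], [0.861, 0.509, 0.002], [0.003, -0.0, -1.0]]
ft_force: [-2.8, 10.6, 3.9]
grip_width: 0.0003
gripper_force: 4.9
```

Request:
move_arm(jaw=[0, 0, 0, 0], dp=[[-0.05, 0, 0], [-0.05, 0, 0], [0, 0, 0], [0, 0, 0]], turn=[[0, 0, 0], [0, 0, 0], [0, 0, 0], [0, 0, 0]])

```text
time_s: 18.6
position: [0.5469, -0.2578, 0.0059]
tool_rot: [[-0.509, 0.861, -0.002], [0.861, 0.509, 0.003], [0.004, -0.001, -1.0]]
ft_force: [-2.3, 11.1, 4.6]
grip_width: -0.0002
gripper_force: 5.4
```

```bash
python3 - <<'E'
from h import *
lane()
im,d=cams.get_image("scene"); save("pics/s4.png",cv2.resize(im[90:230,180:340],None,fx=4.5,fy=4.2,interpolation=cv2.INTER_CUBIC))
E
```

```text
18.6 tcp lane x -0.0843 y 0.0002 z 0.0059 F e -10.8 n 3.7 z 4.6 yaw 120.62 -0.0002053949868684373 [-36.  41.  81.   0.  58. -67.]
```

View pics/s4.png

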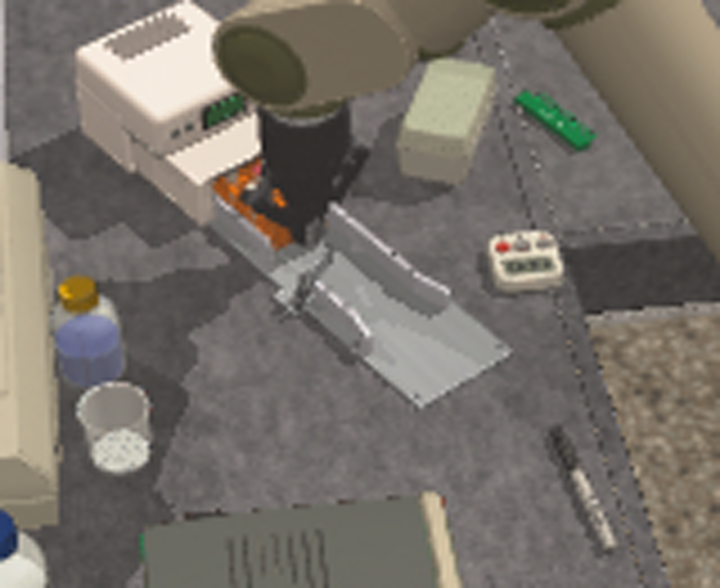

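The flap has dropped in behind and force rises over about 2 mm, near rear = -0.074, which fits a bumper. One small press will check its stiffness.

Request:
move_arm(jaw=[0, 0, 0, 0, 0], dp=[[-0.05, 0, 0], [-0.05, 0, 0], [0, 0, 0], [0, 0, 0], [0, 0, 0]], turn=[[0, 0, 0], [0, 0, 0], [0, 0, 0], [0, 0, 0], [0, 0, 0]])

```text
time_s: 19.07
position: [0.5471, -0.2582, 0.0058]
tool_rot: [[-0.509, 0.861, -0.003], [0.861, 0.509, 0.004], [0.005, -0.001, -1.0]]
ft_force: [-4.4, 13.2, 6.3]
grip_width: 0.0002
gripper_force: 6.6
```

```bash
python3 - <<'E'
from h import *
lane()
E
```

```text
19.0667 tcp lane x -0.0838 y 0.0002 z 0.0058 F e -13.6 n 2.9 z 6.3 yaw 120.62 0.00017850124845045063 [-36.  41.  81.   0.  58. -67.]
```

Request:
move_arm(jaw=[0, 0, 0, 0, 0, 0, 0, 0, 0, 0], dp=[[0.08, 0, 0], [0.08, 0, 0], [0.08, 0, 0], [0.08, 0, 0], [0.08, 0, 0], [0.08, 0, 0], [0.08, 0, 0], [0.08, 0, 0], [0, 0, 0], [0, 0, 0]], turn=[[0, 0, 0], [0, 0, 0], [0, 0, 0], [0, 0, 0], [0, 0, 0], [0, 0, 0], [0, 0, 0], [0, 0, 0], [0, 0, 0], [0, 0, 0]])

```text
time_s: 19.9
position: [0.545, -0.2548, 0.006]
tool_rot: [[-0.509, 0.861, 0.0], [0.861, 0.509, -0.0], [-0.0, 0.0, -1.0]]
ft_force: [0.4, 0.4, -0.2]
grip_width: -0.0002
gripper_force: 0.0
```

```bash
python3 - <<'E'
from h import *
lane()
E
```

```text
19.9 tcp lane x -0.0878 y 0.0000 z 0.0060 F e -0.1 n 0.6 z -0.2 yaw 120.59 -0.00015189474756477814 [-36.  41.  82.  -0.  58. -67.]
```

Contact is gone, so I lift straight up.

Request:
move_arm(jaw=[0, 0, 0, 0, 0, 0, 0, 0, 0, 0, 0], dp=[[0, 0, -0.5], [0, 0, -0.7], [0, 0, -0.8], [0, 0, -0.8], [0, 0, -1], [0, 0, -2], [0, 0, -3], [0, 0, -3], [0, 0, -3], [0, 0, -3], [0, 0, 0]], turn=[[0, 0, 0], [0, 0, 0], [0, 0, 0], [0, 0, 0], [0, 0, 0], [0, 0, 0], [0, 0, 0], [0, 0, 0], [0, 0, 0], [0, 0, 0], [0, 0, 0]])

```text
time_s: 20.82
position: [0.5466, -0.2557, 0.1912]
tool_rot: [[-0.509, 0.861, 0.009], [0.861, 0.509, -0.007], [-0.011, 0.005, -1.0]]
ft_force: [-0.3, 0.2, 0.5]
grip_width: 0.0002
gripper_force: 0.0
```

```bash
python3 - <<'E'
from h import *
st=lane()
im,d=cams.get_image("wrist"); save("pics/w6.png",im)
for x in cams.outline_of("wrist","rack_center")[:1]:
    v,u=np.nonzero(x["mask"]); P=toworld("wrist",d,np.c_[u,v],st); P=P[(P[:,2]>.033)&(P[:,2]<.042)]
    M=np.array([.5896,-.3304]);t=np.radians(-59.4);e=np.array([np.cos(t),np.sin(t)]);n=np.array([-e[1],e[0]])
    print(x["p"],"rear x",np.percentile((P[:,:2]-M)@e,[0,2]),"y",np.percentile((P[:,:2]-M)@n,[2,98]))
E
```

```text
20.8167 tcp lane x -0.0861 y 0.0010 z 0.1912 F e -0.3 n -0.1 z 0.5 yaw 120.60 0.0002134392844861909 [-36.  29.  70.   0.  81. -67.]
0.93 rear x [-0.07377388 -0.07324604] y [-0.03121019  0.02857436]
```

View pics/w6.png

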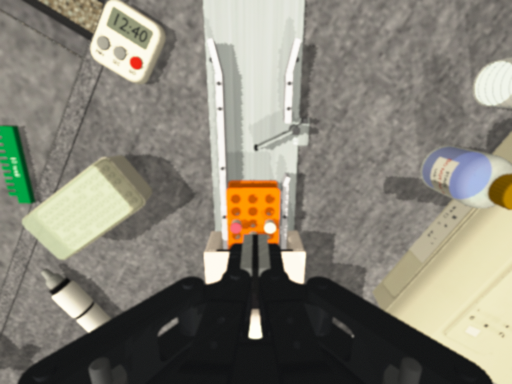

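The picture shows the flap shut across the lane at (280,138), behind the rack. The rack stands straight with its rear end at -73.5 mm, which matches the bumper contact I felt. The bystanders in view are undisturbed, so I hand in.

```bash
python3 -c "
from h import *
print(ticket.close_job())"
```

```text
the job is handed in; nothing more can be done
None
```

The rack is loaded and standing home against the bumper, pressed with about 14 N at most, with the flap sprung shut behind it. The job was handed in at about 21 s of the 61 s allowed, and it returned no verdict.

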